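# Draw the seal plate home in the assembly jig and lock it

### The job

The rubber-faced aluminium plate in the assembly jig is too wide to grip and its back end lies under the bridge: press gently on its top with the closed fingertips and draw it toward the robot until it sits fully home against the front stop. Then swing the keeper bar all the way across behind the plate's back edge to lock it in, and let go. Never press or shove the plate hard, and leave the bundle of profiles, the glue bottle and the carton where they are.

Things in the scene. Friction and masses are not known exactly. Their poses are not given: they have to be found in the camera images.
- jig: Jig screwed to the table, 330 x 180 mm. Origin at table height; x along the channel, away from the stop (roughly away from the robot), y left, z up; lengths below in this frame. Smooth grey bed, top z = 12 mm, x -140 to 190. Aluminium guides both sides rise 5 mm off the bed, inner faces y = +-51 mm. A black sprung shoe in the -y guide at x = 15 pushes the plate's side with about 5 N: it drags.
- stop_face (a point): Middle of the upper edge of the front stop's face that the plate comes home against: jig x = -120 mm, z = 26 mm. The stop is a crossbar 16 mm thick, 14 mm above the bed.
- bridge_front (a point): Middle of the front edge of the bridge, a sheet across the channel's far end: jig x = 110 to 180 mm, underside z = 36, top z = 40 mm, on posts at y = +-78 to 88 mm.
- plate: Aluminium plate 150 (x, along the channel) x 100 x 10 mm, 0.3 to 0.5 kg; on top a firm black rubber facing, 134 x 84 mm, 1 to 6 mm thick (varies: feel for it; top z = 23 to 28 mm; 20 N sinks 1 mm). Origin: centre of underside, on the bed. Home: centre at jig x = -45 mm; starts 90 to 120 mm farther back. Tips grip it (friction 1 to 1.4) but creep; 8 to 15 N of press draws it, over 30 N is hard.
- keeper (a joint): Angle (rad) of the keeper, a flat steel bar 52 mm long, 12 wide, z = 18 to 26 mm, on a vertical pivot on the left guide. 0: along the guide, to jig +x; starts swung outward (-0.6 to -0.05); +1.57 (end stop): across the channel behind the plate, to jig -y. Turns with 0.04 N m, stays where left; the plate blocks it unless nearly home.
- keeper_knob (a point): Centre of the top of the round black knob on the keeper bar, 12 mm in diameter and 26 mm tall (from z = 26 to 52 mm), 38 mm from the pivot; it can be pinched from above.
- keeper_pivot (a point): The keeper's pivot axis, at the top of the bar (z = 26 mm); fixed in the jig at x = +39, y = +63 mm.
- bundle: Bystander: wrapped bundle of eight aluminium profiles, 178 x 77 x 38 mm, lying on the table. Origin at the centre of its underside.
- glue: Bystander: white glue bottle with red collar, 38 mm in diameter, 100 mm tall, upright. Origin at the centre of its underside.
- carton: Bystander: small red carton, 80 x 55 x 24 mm. Origin at the centre of its underside.
Not all that is in view belongs to the job. There is more than one size of the plate; the job needs the largest.

How it is judged:
By the outcome, as a careful person would: the job done as asked, in the order asked, and still so for the second after the job is handed in, with the robot touching nothing.
It also fails if it takes over 48 s, if anything falls off the work surface, if the arm or the gripper's body presses on something with over 40 N, if the wrist force passes 120 N, or if a joint passes its speed limit or range.

### The arm

A 6-joint arm with a two-finger parallel gripper is mounted at the origin on the work surface. World frame = base frame: x ahead of the robot, y to its left, z up, the work surface at z = 0. Lengths are in m, angles in rad, forces in N, time in s.
With the tool pointing down it reaches from about 0.4 to 0.825 m from the base axis. Payload 7 kg.
Tool frame: the origin (TCP) lies at the very end of the fingers, on their centre line; the grasp point (between the pads) lies 19 mm behind it; z points along the fingers, y is the line along which they close (so a half turn about z gives the same grasp; the last joint's range is limited). The gripper opens to 88 mm and grips with 3 to 60 N. Pads are 19 mm wide; open, the fingers measure 130 mm over their backs; the gripper's body (78 mm by 193 mm) begins 47 mm behind the grasp point.
Start: joints at [-0.888, 0.359, 0.012, 0, -1.224, -0.288], TCP at [0.26, -0.623, 0.227] pointing down, gripper open.
Joint ranges: [-3.07, 3.07], [-1.43, 2.12], [-1.02, 1.25], [-3.03, 1.67], [-3.05, -0], [-3.03, 3.03]. Speed limits (rad/s): [2.39, 2.39, 3.01, 3.14, 3.14, 3.14].

### API

Orientations are given as [roll, pitch, yaw] about the fixed x, y, z axes, in that order (R = Rz(yaw) Ry(pitch) Rx(roll)).
In Python, from station import arm, grab_frame gives the robot as it stands.
- The arm moves only by the tool jog_arm, never from a script. Its argument "deltas" is a list that holds one entry, the list of rows, each a list of 4 numbers: the shift along the tool's x, y, z in units of 60 mm (1.0 is 60 mm), then the turn about the tool's z in units of 5 degrees (1.0 is 5 degrees). A call has 1 to 8 rows; each row is the pose to reach, as a shift and turn from the pose commanded when the call began, along the tool's axes at that moment; what a row does not reach only later rows make up. A row lasts 1/8 s, in which the tool goes at most 62.5 mm and 10.7 degrees, less where a joint would pass 70% of its speed; a pose out of reach is approached as far as the arm can. A call with a gripper value outside its range is refused whole. "grip" is the finger opening in mm, from 0 to 87.6, set as the call begins (left out, the last holds). The fingers move at their own pace and stop on an object; "squeeze" is the grip in N (left out, the last holds). Time passes only in rows, so rows that repeat a pose let the fingers close. It gives the time, the measured TCP pose, the force, the opening and the grip force at its end, in the units of the state.
- arm.get_state(): the state, without advancing time (a new reading comes with each control period).
- grab_frame(name): name is "scene" or "top" or "wrist"; returns a dict with "img" (420x560x3 uint8, red, green, blue), "vfov" (degrees; the focal length in pixels is half the picture's height over the tangent of half this angle, whatever the lens; pixels are square), "cx", "cy" (the principal point, pixels), "xyz" and "rotation" of the camera in the world. Camera axes: x right, y down, z forward; pixel columns grow to the right and rows downward; lengths in m; the calibration is good to about 2 mm. A picture is of the moment at which its call begins. There is no depth.
- arm.job_done(): hands the job in; it is judged then, once.
The state is a dict: "t": time; "q": joint angles; "qd": joint speeds; "joint_efforts": joint torques, N m; "eef_pos": TCP position; "ee_rot": TCP orientation; "force": force on the tool from outside, world axes, zero at the start; "moment": the same for the moment, N m; "width": finger opening in m; "gripper_force": force on a finger pad.
Only numpy, scipy, OpenCV 4.12 (cv2) and the standard library are available. Lean on these libraries where they do the work, as an engineer would, in place of code of your own. Each camera call takes 0.05 s, during which the arm holds its last target. There are 200 camera calls.

## Working session

There is one attempt and no reset: what is moved stays moved. The work goes in short steps, Python scripts to look and compute and a tool call to move; the robot and the scene stay as the last step left them, time stands still between calls to the robot, and variables do not carry over. Pictures are saved under pics/ and viewed, at most 10 in all, crops included, and the job is handed in when it is done.

Besides the shell and the picture viewer there is one more tool, called after "Emit:" by a JSON object that holds its "name" and its "arguments", one argument or row to a line. jog_arm: Moves the arm, as the interface text tells. Its arguments: {"type":"object","properties":{"deltas":{"type":"array"},"grip":{"type":"number"},"squeeze":{"type":"number"}},"required":["deltas"]}

```bash
mkdir -p pics; ls; cat > h.py <<'E'
import numpy as np, cv2
from station import arm, grab_frame
def ray(f,u,v):
    h=f["img"].shape[0]; fl=h/2/np.tan(np.radians(f["vfov"])/2)
    d=np.array([(u-f["cx"])/fl,(v-f["cy"])/fl,1.]); return np.array(f["xyz"]),np.array(f["rotation"])@d
def onz(f,u,v,z):
    o,d=ray(f,u,v); return o+d*(z-o[2])/d[2]
def proj(f,p):
    h=f["img"].shape[0]; fl=h/2/np.tan(np.radians(f["vfov"])/2)
    c=np.array(f["rotation"]).T@(np.array(p)-np.array(f["xyz"])); return c[0]/c[2]*fl+f["cx"],c[1]/c[2]*fl+f["cy"]
E
python3 - <<'E'
from h import *
import pickle
fs={n:grab_frame(n) for n in("scene","top")}
pickle.dump(fs,open("f0.pkl","wb"))
for n,f in fs.items():
    cv2.imwrite(f"pics/{n}0.png",f["img"][:,:,::-1]); print(n,f["vfov"],f["cx"],f["cy"],f["xyz"],np.round(f["rotation"],3).tolist())
s=arm.get_state();print(s)
E
```

```text
pics
scene 46.71348950593991 280.69225031810475 208.79858877948936 [1.21295421 0.36522802 0.7866023 ] [-2.372, 0.015, 2.106]
top 49.55654297316337 270.27907260674056 208.5590917002981 [0.49299497 0.00283163 1.01054877] [-2.993, 0.017, -1.576]
{'t': 0.1, 'q': array([-8.87938461e-01,  3.59305127e-01,  1.11254040e-02, -2.89139785e-04,
       -1.22409457e+00, -2.88115526e-01]), 'qd': array([ 0.00090322, -0.00271436,  0.00302678,  0.00013069, -0.00055225,
        0.00053069]), 'joint_efforts': array([-3.98854652e-03, -5.84161949e+01,  2.93752795e+01,  7.01553270e+00,
        1.02047183e-02, -6.96384245e-05]), 'eef_pos': array([ 0.25938839, -0.62268732,  0.22571551]), 'ee_rot': array([ 3.14009837e+00, -1.59373270e-04, -2.74694864e+00]), 'force': array([0.48702439, 0.11840738, 0.17082502]), 'moment': array([-0.01927529, -0.00461369, -0.00143581]), 'gripper_force': 0.0, 'width': 0.08759663437562794}
```

View pics/top0.png

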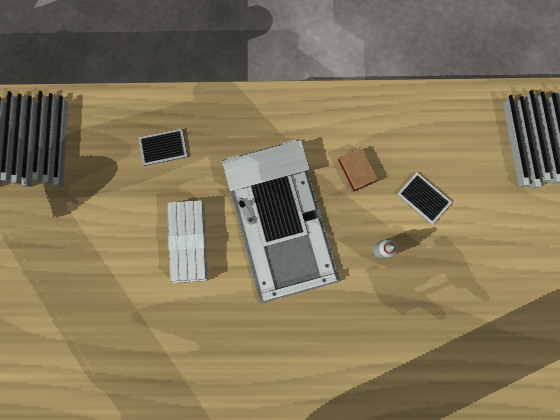

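View pics/scene0.png

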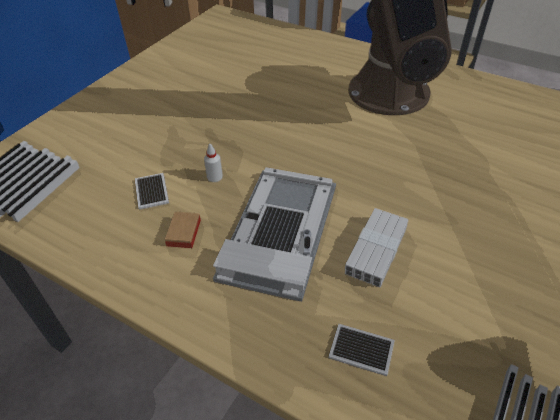

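The jig is at (280,220) in the top view. Three plates could be meant: the one in the jig at (277,209), and two on the table at (163,147) and (425,197). The one in the jig looks largest and has its back end under the bridge. The knob and keeper are near (245,208), the bundle at (187,242), the glue at (385,247) and the carton at (358,168). I'll confirm the plate in an enlarged crop.

```bash
sed -i '2i from scipy.spatial.transform import Rotation as Ro' h.py
sed -i 's/np.array(f\["rotation"\])/Ro.from_euler("xyz",f["rotation"]).as_matrix()/' h.py
python3 - <<'E'
from h import *
import pickle
fs=pickle.load(open("f0.pkl","rb"))
c=fs["top"]["img"][130:310,215:345,::-1]
d=fs["scene"]["img"][155:305,205:345,::-1]
c=cv2.resize(c,None,fx=3.3,fy=3.3,interpolation=cv2.INTER_CUBIC);d=cv2.resize(d,None,fx=2.6,fy=2.6,interpolation=cv2.INTER_CUBIC)
o=np.zeros((600,800,3),np.uint8);o[:c.shape[0],:c.shape[1]]=c;o[:d.shape[0],430:430+d.shape[1]]=d
cv2.imwrite("pics/crop.png",o)
print(proj(fs["scene"],[0,0,0]),proj(fs["top"],[0.55,0,0]))
for p in [(163,147),(277,209),(425,197)]: print(onz(fs["top"],*p,.02))
E
```

```text
(np.float64(389.00498841045146), np.float64(92.2860897367156)) (np.float64(279.2211581716886), np.float64(250.72668629040984))
[0.7840292  0.26035633 0.02      ]
[0.64049874 0.0041774  0.02      ]
[ 0.66455529 -0.32120211  0.02      ]
```

View pics/crop.png

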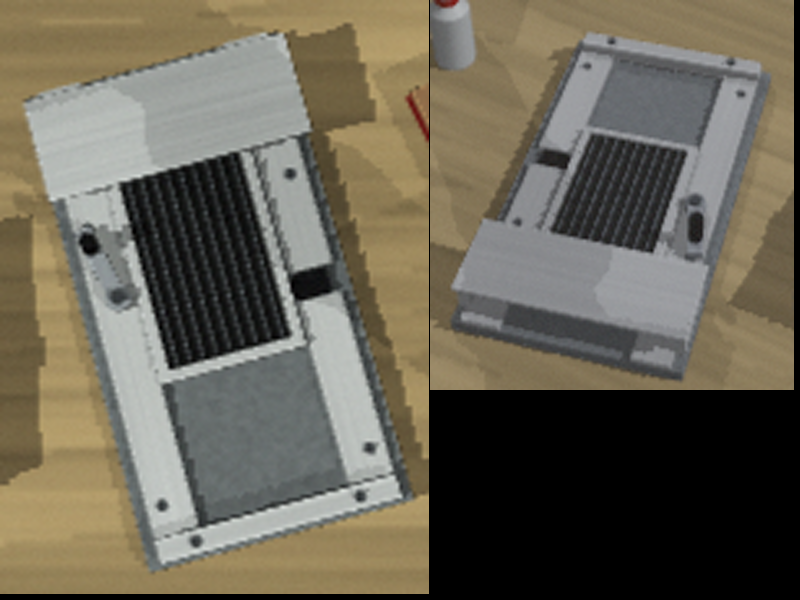

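```bash
python3 - <<'E'
from h import *
import pickle
f=pickle.load(open("f0.pkl","rb"))["top"]
P=lambda x,y,z:onz(f,215+x/3.3-.35,130+y/3.3-.35,z)
bl,br=P(52,199,.04),P(308,134,.04); Bl,Br=P(25,101,.04),P(283,35,.04)
sl,sr=P(154,541,.026),P(394,478,.026)
pv=P(120,296,.026); kn=P(88,235,.052)
pl,pr=P(162,382,.022),P(307,345,.022)
print("bridge w",np.linalg.norm(bl-br),np.linalg.norm(Bl-bl),np.linalg.norm(Br-br),"stop w",np.linalg.norm(sl-sr),"plate w",np.linalg.norm(pl-pr))
src=np.array([[110,0],[180,0],[-120,0],[39,63]])/1000
dst=np.array([(bl+br)/2,(Bl+Br)/2,(sl+sr)/2,pv])[:,:2]
a=src-src.mean(0);b=dst-dst.mean(0)
th=np.arctan2((a[:,0]*b[:,1]-a[:,1]*b[:,0]).sum(),(a*b).sum())
R=np.array([[np.cos(th),-np.sin(th)],[np.sin(th),np.cos(th)]]);t=dst.mean(0)-R@src.mean(0)
print("yaw",th,np.degrees(th),"origin",t,"resid mm",(((R@src.T).T+t-dst)*1000).round(1).tolist())
J=lambda p:((p[:2]-t)@R*1000).round(1)
for n,p in dict(bl=bl,br=br,Bl=Bl,Br=Br,sl=sl,sr=sr,pv=pv,kn=kn,platefl=pl,platefr=pr,rubfl=P(172,370,.025),rubfr=P(292,335,.025)).items(): print(n,J(p),p[:2].round(4))
pickle.dump((R,t,th),open("jig.pkl","wb"))
E
```

```text
bridge w 0.17440790571658119 0.06905427975967357 0.06962487358459891 stop w 0.16050061052273815 plate w 0.09863181404094891
yaw 0.25696764982194015 14.72316180619283 origin [ 0.5945954  -0.00845714] resid mm [[-0.3, -1.0], [0.2, -0.2], [1.1, -0.1], [-0.9, 1.3]]
bl [111.7  88.1] [0.6802 0.1051]
br [109.5 -86.3] [ 0.7224 -0.0641]
Bl [180.7  89.1] [0.7467 0.1236]
Br [179.1 -88.6] [ 0.7903 -0.0486]
sl [-120.3   80.6] [0.4577 0.039 ]
sr [-121.8  -79.9] [ 0.4971 -0.1166]
pv [39.6 61.5] [0.6172 0.0611]
kn [80.  70.8] [0.6539 0.0803]
platefl [-22.3  49.3] [0.5605 0.0336]
platefr [-23.7 -49.3] [ 0.5842 -0.0622]
rubfl [-16.6  40.9] [0.5681 0.0269]
rubfr [-15.  -41.3] [ 0.5906 -0.0522]
```

```bash
cat >> h.py <<'E'
import pickle,os
if os.path.exists("jig.pkl"): JR,Jt,Jth=pickle.load(open("jig.pkl","rb"))
YAW=14.5
def J2W(x,y): return JR@np.array([x,y])/1000+Jt
def W2J(p): return ((np.array(p)[:2]-Jt)@JR*1000)
def delta(jx,jy,z):
    s=arm.get_state(); p=s["eef_pos"]; Rm=Ro.from_euler("xyz",s["ee_rot"]).as_matrix()
    d=np.array([*J2W(jx,jy),z/1000])-p
    turn=-((YAW-180)-np.degrees(s["ee_rot"][2])+180)%360-180 if 0 else -(((YAW-180)-np.degrees(s["ee_rot"][2])+180)%360-180)
    u=Rm.T@d/.06
    print("t",round(s["t"],2),"jig",W2J(p).round(1),"z",(p[2]*1000).round(2),"F",s["force"].round(1),"units",u.round(3),"turn",round(turn/5,3),"w",round(s["width"]*1000,1))
E
python3 - <<'E'
from h import *
delta(30,0,80); f=pickle.load(open("f0.pkl","rb"))["top"]
for n,p,z in [("bundle tr",(203,200),.038),("br",(206,281),.038),("glue",(385,247),.1)]: print(n,W2J(onz(f,*p,z)))
E
```

```text
t 0.1 jig [-480.3 -508.9] z 225.72 F [0.5 0.1 0.2] units [-9.589  7.23   2.438] turn 1.622 w 87.6
bundle tr [106.21844198 151.25967891]
br [-64.35430458 186.52831013]
glue [ -94.02941044 -183.95060948]
```

Emit:
{"name": "jog_arm", "arguments": {
  "deltas": [
    [[-0.4,0.3,0,0.2],[-1.1,0.8,0,0.4],[-1.8,1.35,0,0.6],[-2.5,1.9,0,0.8],[-3.2,2.4,0,1.0],[-3.9,2.95,0,1.2],[-4.6,3.5,0,1.4],[-5.2,3.9,0,1.62]]
  ],
  "grip": 0,
  "squeeze": 20
}}

```text
t: 1.1
eef_pos: [0.4581, -0.2851, 0.2265]
ee_rot: [3.141, 0.0, -2.888]
force: [0.4, -1.0, 0.3]
width: 0.013
gripper_force: 0.0
```

```bash
python3 -c "
from h import *
delta(30,0,80)"
```

```text
t 1.1 jig [-202.3 -232.9] z 226.51 F [ 0.4 -1.   0.3] units [-3.859  3.894  2.443] turn 0.005 w 13.0
```

Emit:
{"name": "jog_arm", "arguments": {
  "deltas": [
    [[-0.7,0.7,0,0],[-1.4,1.4,0,0],[-2.1,2.1,0,0],[-2.8,2.8,0.3,0],[-3.4,3.4,0.8,0],[-3.7,3.7,1.4,0],[-3.85,3.85,2.0,0],[-3.85,3.85,2.2,0]]
  ]
}}

```text
t: 2.1
eef_pos: [0.6219, -0.0051, 0.0918]
ee_rot: [3.141, -0.005, -2.887]
force: [-1.2, 0.6, 0.7]
width: 0.0005
gripper_force: 0.0
```

Emit:
{"name": "jog_arm", "arguments": {
  "deltas": [
    [[0,0,0,0],[0,0,0,0]]
  ]
}}

```text
t: 2.35
eef_pos: [0.624, -0.006, 0.0962]
ee_rot: [-3.141, 0.002, -2.889]
force: [-0.4, 0.1, 0.4]
width: 0.0004
gripper_force: 0.0
```

```bash
python3 -c "
from h import *
delta(30,0,32)
f=grab_frame('wrist');cv2.imwrite('pics/w1.png',f['img'][:,:,::-1])
g=grab_frame('scene')['img'][120:320,180:360,::-1];cv2.imwrite('pics/s1.png',cv2.resize(g,None,fx=3,fy=3,interpolation=cv2.INTER_CUBIC))"
```

```text
t 2.35 jig [29.1 -5.1] z 96.24 F [-0.4  0.1  0.4] units [-0.013  0.086  1.071] turn -0.002 w 0.4
```

View pics/w1.png

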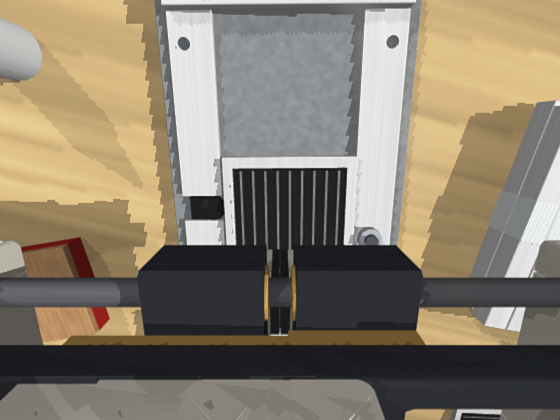

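The wrist view shows the closed fingers centred over the ribbed facing at (280,270). The channel runs straight up the picture and the plate's front edge is at row 158, so the alignment is good.

Emit:
{"name": "jog_arm", "arguments": {
  "deltas": [
    [[0,0.05,0.4,0],[0,0.05,0.8,0],[0,0.05,1.0,0],[0,0.05,1.05,0],[0,0.05,1.05,0],[0,0.05,1.05,0]]
  ]
}}

```text
t: 3.2
eef_pos: [0.6232, -0.0025, 0.0325]
ee_rot: [-3.142, 0.001, -2.888]
force: [0.4, -0.2, -0.8]
width: 0.0003
gripper_force: 0.0
```

Emit:
{"name": "jog_arm", "arguments": {
  "deltas": [
    [[0,0,0.025,0],[0,0,0.05,0],[0,0,0.05,0]]
  ]
}}

```text
t: 3.58
eef_pos: [0.6224, -0.0026, 0.0284]
ee_rot: [3.142, -0.0, -2.888]
force: [-0.3, 0.3, -0.5]
width: 0.0004
gripper_force: 0.0
```

Emit:
{"name": "jog_arm", "arguments": {
  "deltas": [
    [[0,0,0.01,0],[0,0,0.02,0],[0,0,0.02,0]]
  ]
}}

```text
t: 3.95
eef_pos: [0.6225, -0.0026, 0.0273]
ee_rot: [3.142, -0.0, -2.888]
force: [0.1, 0.5, 0.3]
width: 0.0001
gripper_force: 0.0
```

Emit:
{"name": "jog_arm", "arguments": {
  "deltas": [
    [[0,0,0.01,0],[0,0,0.015,0],[0,0,0.015,0]]
  ]
}}

```text
t: 4.32
eef_pos: [0.6225, -0.0026, 0.0264]
ee_rot: [3.142, -0.0, -2.888]
force: [-0.2, 0.1, 1.0]
width: 0.0003
gripper_force: 0.0
```

Emit:
{"name": "jog_arm", "arguments": {
  "deltas": [
    [[0,0,0.008,0],[0,0,0.015,0],[0,0,0.015,0]]
  ]
}}

```text
t: 4.7
eef_pos: [0.6225, -0.0026, 0.0255]
ee_rot: [3.142, -0.0, -2.888]
force: [0.1, 0.5, -0.0]
width: 0.0004
gripper_force: 0.0
```

Emit:
{"name": "jog_arm", "arguments": {
  "deltas": [
    [[0,0,0.005,0],[0,0,0.01,0],[0,0,0.01,0]]
  ]
}}

```text
t: 5.08
eef_pos: [0.6225, -0.0026, 0.0249]
ee_rot: [3.142, -0.0, -2.888]
force: [-0.8, 0.8, 0.2]
width: 0.0003
gripper_force: 0.0
```

Emit:
{"name": "jog_arm", "arguments": {
  "deltas": [
    [[0,0,0.005,0],[0,0,0.01,0],[0,0,0.01,0]]
  ]
}}

```text
t: 5.45
eef_pos: [0.6225, -0.0026, 0.0243]
ee_rot: [3.142, -0.0, -2.888]
force: [0.3, 1.2, -0.3]
width: 0.0004
gripper_force: 0.0
```

Emit:
{"name": "jog_arm", "arguments": {
  "deltas": [
    [[0,0,0.005,0],[0,0,0.01,0],[0,0,0.01,0]]
  ]
}}

```text
t: 5.82
eef_pos: [0.6226, -0.0026, 0.0238]
ee_rot: [3.142, 0.0, -2.888]
force: [0.8, 0.2, 0.8]
width: 0.0002
gripper_force: 0.2
```

Emit:
{"name": "jog_arm", "arguments": {
  "deltas": [
    [[0,0,0.005,0],[0,0,0.01,0],[0,0,0.01,0]]
  ]
}}

```text
t: 6.2
eef_pos: [0.6226, -0.0026, 0.0237]
ee_rot: [-3.141, 0.0, -2.888]
force: [-2.8, 0.5, 5.6]
width: 0.0004
gripper_force: 2.9
```

Emit:
{"name": "jog_arm", "arguments": {
  "deltas": [
    [[0,0,0.005,0],[0,0,0.008,0],[0,0,0.008,0]]
  ]
}}

```text
t: 6.58
eef_pos: [0.6226, -0.0026, 0.0237]
ee_rot: [-3.141, 0.0, -2.888]
force: [-3.8, -0.1, 9.7]
width: 0.0002
gripper_force: 4.7
```

Emit:
{"name": "jog_arm", "arguments": {
  "deltas": [
    [[0,0,0.004,0],[0.02,0,0.004,0],[0.05,0,0.004,0],[0.08,0,0.004,0],[0.12,0,0.004,0],[0.16,0,0.004,0],[0.2,0,0.004,0],[0.2,0,0.004,0]]
  ]
}}

```text
t: 7.58
eef_pos: [0.6127, -0.0052, 0.0237]
ee_rot: [-3.141, 0.004, -2.887]
force: [2.1, 0.7, 7.3]
width: 0.0008
gripper_force: 3.7
```

```bash
cat > pl.py <<'E'
from h import *
delta(30,0,24)
f=grab_frame('top'); 
# stripe of pixels along channel at y=-47 (bare aluminium rim vs bed): sample grey at y=0 from rubber front
g=cv2.cvtColor(f['img'],cv2.COLOR_RGB2GRAY)
import sys
xs=np.arange(-118,0,.5)
for z,w in((24,38),):
    prof=[]
    for x in xs:
        v=[]
        for y in list(range(-38,-25,2))+list(range(26,39,2)):
            u=proj(f,[*J2W(x,y),.023]); v.append(cv2.getRectSubPix(g,(1,1),(float(u[0]),float(u[1])))[0,0])
        prof.append(np.mean(v))
    prof=cv2.GaussianBlur(np.array(prof,np.float32)[:,None],(1,5),0)[:,0]
    d=np.gradient(prof); i=d[6:].argmin()+6; print('rubber front x',xs[i],'-> centre',xs[i]+67, 'peak rise x',xs[d[6:].argmax()+6])
E
python3 pl.py; python3 - <<'E'
E
```

```text
t 7.58 jig [18.3 -1.5] z 23.7 F [2.1 0.7 7.3] units [-0.194  0.025 -0.004] turn 0.012 w 0.8
rubber front x -25.5 -> centre 41.5 peak rise x -33.5
```

Emit:
{"name": "jog_arm", "arguments": {
  "deltas": [
    [[0.03,0,0.006,0],[0.09,0,0.006,0],[0.15,0,0.006,0],[0.21,0,0.006,0],[0.27,0,0.006,0],[0.33,0,0.006,0],[0.38,0,0.006,0],[0.4,0,0.006,0]]
  ]
}}

```text
t: 8.62
eef_pos: [0.5905, -0.0112, 0.0237]
ee_rot: [-3.141, 0.005, -2.887]
force: [3.7, 0.4, 7.0]
width: 0.0004
gripper_force: 3.6
```

```bash
python3 pl.py
```

```text
t 8.62 jig [-4.7 -1.6] z 23.7 F [3.7 0.4 7. ] units [-0.578  0.027 -0.002] turn 0.016 w 0.4
rubber front x -48.5 -> centre 18.5 peak rise x -56.5
```

Emit:
{"name": "jog_arm", "arguments": {
  "deltas": [
    [[0.03,0,0.008,0],[0.09,0,0.008,0],[0.16,0,0.008,0],[0.24,0,0.009,0],[0.32,0,0.009,0],[0.4,0,0.01,0],[0.47,0,0.01,0],[0.5,0,0.01,0]]
  ]
}}

```text
t: 9.68
eef_pos: [0.5623, -0.0186, 0.0236]
ee_rot: [-3.141, 0.007, -2.887]
force: [6.8, 0.1, 9.4]
width: 0.0006
gripper_force: 4.9
```

```bash
python3 pl.py
```

```text
t 9.68 jig [-33.8  -1.6] z 23.63 F [6.8 0.1 9.4] units [-1.063e+00  2.900e-02  1.000e-03] turn 0.021 w 0.6
rubber front x -78.5 -> centre -11.5 peak rise x -85.5
```

Emit:
{"name": "jog_arm", "arguments": {
  "deltas": [
    [[0.03,0,0.004,0],[0.09,0,0.004,0],[0.16,0,0.005,0],[0.23,0,0.006,0],[0.3,0,0.006,0],[0.36,0,0.006,0],[0.41,0,0.006,0],[0.43,0,0.006,0]]
  ]
}}

```text
t: 10.72
eef_pos: [0.5381, -0.025, 0.0236]
ee_rot: [-3.14, 0.008, -2.886]
force: [6.1, -1.0, 11.6]
width: 0.0006
gripper_force: 5.9
```

```bash
python3 pl.py
```

```text
t 10.72 jig [-58.8  -1.7] z 23.6 F [ 6.1 -1.  11.6] units [-1.48   0.03   0.006] turn 0.025 w 0.6
rubber front x -112.5 -> centre -45.5 peak rise x -105.5
```

Emit:
{"name": "jog_arm", "arguments": {
  "deltas": [
    [[0.02,0,0,0],[0.04,0,0,0],[0.06,0,0,0],[0.08,0,0,0],[0.1,0,0,0],[0.1,0,0,0]]
  ]
}}

```text
t: 11.52
eef_pos: [0.5323, -0.0266, 0.0236]
ee_rot: [-3.14, 0.008, -2.886]
force: [6.6, -2.7, 13.6]
width: 0.0003
gripper_force: 6.5
```

Emit:
{"name": "jog_arm", "arguments": {
  "deltas": [
    [[0.01,0,0,0],[0.02,0,0,0],[0.03,0,0,0],[0.04,0,0,0],[0.04,0,0,0]]
  ]
}}

```text
t: 12.15
eef_pos: [0.5302, -0.0271, 0.0236]
ee_rot: [-3.14, 0.008, -2.886]
force: [6.4, -1.9, 12.2]
width: 0.0005
gripper_force: 6.3
```

Emit:
{"name": "jog_arm", "arguments": {
  "deltas": [
    [[0.01,0,0,0],[0.02,0,0,0],[0.03,0,0,0],[0.04,0,0,0],[0.04,0,0,0]]
  ]
}}

```text
t: 12.78
eef_pos: [0.529, -0.0272, 0.0236]
ee_rot: [-3.141, 0.011, -2.886]
force: [8.5, 0.8, 9.1]
width: 0.0003
gripper_force: 4.4
```

```bash
python3 -c "
from h import *
delta(0,0,24)
f=grab_frame('top');pickle.dump(f,open('f1.pkl','wb'));g=f['img'][220:310,235:345,::-1];a=cv2.resize(g,(660,540),interpolation=cv2.INTER_CUBIC)
cv2.imwrite('pics/t2.png',a)"
```

```text
t 12.78 jig [-68.2  -1.4] z 23.64 F [8.5 0.8 9.1] units [-1.137  0.025  0.006] turn 0.028 w 0.3
```

View pics/t2.png

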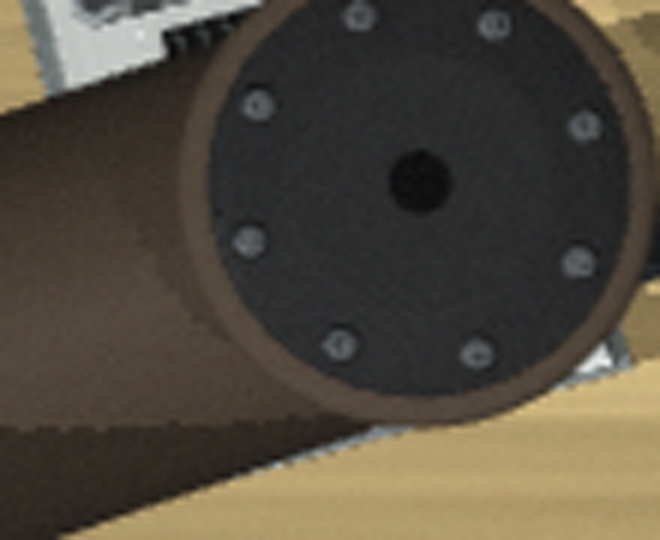

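The arm hides the plate from the top camera, so those plate readings can't be trusted. I'll check with the wrist and scene cameras instead.

```bash
python3 -c "
from h import *
f=grab_frame('wrist');s=grab_frame('scene');pickle.dump((f,s),open('f2.pkl','wb'))
o=np.zeros((600,800,3),np.uint8)
o[:420,:400]=f['img'][:,80:480,::-1];g=cv2.resize(s['img'][155:305,205:345,::-1],None,fx=2.8,fy=2.8,interpolation=cv2.INTER_CUBIC);o[:420,400:400+g.shape[1]]=g
cv2.imwrite('pics/w2.png',o[:420])"
```

```text
(no output)
```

View pics/w2.png

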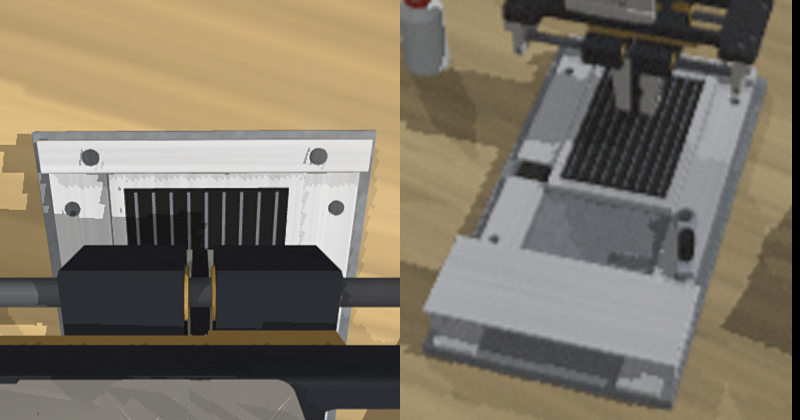

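```bash
python3 -c "
from h import *
w,s=pickle.load(open('f2.pkl','rb'))
S=lambda x,y,z:W2J(onz(s,205+(x-400)/2.8-.3,155+y/2.8-.3,z)).round(1)
print('back edge',S(551,185,.022),S(668,211,.022),'rubber back',S(562,178,.0237),S(668,196,.0237),'pivot',S(684,214,.026),'bridge front mid',S(578,262,.04))
for y in (173,175,188): print(y,W2J(onz(w,280,y,.0237 if y==188 else .022)))
g=cv2.cvtColor(w['img'],cv2.COLOR_RGB2GRAY); print(g[165:195,250:310:3].mean(1).round().astype(int).tolist())
"
```

```text
back edge [ 30.8 -45.6] [33.1 47.2] rubber back [ 23.1 -39.1] [19.9 43.8] pivot [36.3 60.3] bridge front mid [112.    1.4]
173 [-120.08031933   -2.90721867]
175 [-119.0614942    -2.90803746]
188 [-112.67412372   -2.91393499]
[222, 225, 225, 225, 224, 224, 214, 159, 140, 196, 200, 201, 205, 212, 215, 218, 220, 220, 220, 220, 221, 226, 206, 73, 25, 30, 35, 45, 53, 52]
```

Emit:
{"name": "jog_arm", "arguments": {
  "deltas": [
    [[0.01,0,0.004,0],[0.02,0,0.004,0],[0.03,0,0.004,0],[0.03,0,0.004,0]]
  ]
}}

```text
t: 13.42
eef_pos: [0.5278, -0.0272, 0.0236]
ee_rot: [-3.141, 0.012, -2.886]
force: [10.7, 0.1, 9.6]
width: 0.0007
gripper_force: 4.7
```

Emit:
{"name": "jog_arm", "arguments": {
  "deltas": [
    [[0.01,0,0.006,0],[0.02,0,0.006,0],[0.03,0,0.006,0],[0.04,0,0.006,0],[0.04,0,0.006,0]]
  ]
}}

```text
t: 14.05
eef_pos: [0.5264, -0.0275, 0.0236]
ee_rot: [-3.141, 0.013, -2.885]
force: [10.6, 2.2, 9.6]
width: 0.0004
gripper_force: 5.1
```

```bash
python3 -c "
from h import *
w=grab_frame('wrist');g=cv2.cvtColor(w['img'],cv2.COLOR_RGB2GRAY); print(g[165:195,250:310:3].mean(1).round().astype(int).tolist())
delta(80,70,90)
"
```

```text
[215, 215, 212, 212, 216, 220, 223, 224, 224, 224, 223, 215, 168, 140, 192, 200, 200, 203, 208, 214, 217, 218, 218, 219, 219, 220, 225, 204, 68, 23]
t 14.1 jig [-70.8  -1.1] z 23.59 F [10.5  2.1  9.8] units [-2.527  1.186 -1.074] turn 0.035 w 0.2
```

The dark seam at the stop and the rubber's front edge stay 15 rows apart while the tip slides. The back edge measures jig x ≈ 31 against 30 expected. The plate is home, so I'll lift off and locate the knob.

Emit:
{"name": "jog_arm", "arguments": {
  "deltas": [
    [[0,0,-0.1,0],[0,0,-0.4,0],[0,0,-0.8,0],[0,0,-1.1,0],[0,0,-1.2,0],[0,0,-1.2,0]]
  ],
  "grip": 40,
  "squeeze": 10
}}

```text
t: 14.85
eef_pos: [0.5186, -0.0295, 0.0922]
ee_rot: [3.141, -0.001, -2.888]
force: [0.3, 0.5, -0.1]
width: 0.0396
gripper_force: 0.0
```

```bash
python3 - <<'E'
from h import *
delta(76,70,90)
T=pickle.load(open("f0.pkl","rb"))["top"];s=pickle.load(open('f2.pkl','rb'))[1]
for n,f in(("top",T),("scene",s)):
    g=f['img'].max(2); c=proj(f,[*J2W(76,71),.045]); c=[int(round(v)) for v in c]
    r=14; m=(g[c[1]-r:c[1]+r,c[0]-r:c[0]+r]<60).astype(np.uint8)
    k,l,st,ce=cv2.connectedComponentsWithStats(m)
    print(n,c)
    for i in range(1,k):
        if st[i,4]>4:
            u=ce[i]+np.array(c)-r; print(u.round(1),st[i].tolist(),'z39',W2J(onz(f,*u,.039)).round(1),'z52',W2J(onz(f,*u,.052)).round(1))
E
```

```text
t 14.85 jig [-78.9  -1.1] z 92.19 F [ 0.3  0.5 -0.1] units [-2.577  1.194  0.035] turn 0.0 w 39.6
top [242, 203]
[254.2 193.9] [24, 0, 4, 14, 28] z39 [89.9 40.3] z52 [87.4 40.3]
[241.6 203.4] [11, 12, 6, 6, 28] z39 [76.8 71.9] z52 [74.5 71.5]
scene [307, 240]
[306.8 242.1] [11, 11, 6, 11, 53] z39 [75.7 71.1] z52 [86.4 73.4]
```

Emit:
{"name": "jog_arm", "arguments": {
  "deltas": [
    [[-0.4,0.2,0,0],[-1.0,0.5,0,0],[-1.6,0.8,0,0],[-2.2,1.05,0,0],[-2.5,1.18,0,0],[-2.58,1.22,0,0],[-2.58,1.22,0,0],[-2.58,1.22,0,0]]
  ]
}}

```text
t: 15.85
eef_pos: [0.6498, 0.0797, 0.0923]
ee_rot: [3.142, -0.001, -2.889]
force: [0.8, -0.0, -0.8]
width: 0.0397
gripper_force: 0.0
```

```bash
python3 -c "
from h import *
delta(76,71.5,32)"
```

```text
t 15.85 jig [75.8 71.2] z 92.27 F [ 0.8 -0.  -0.8] units [-0.004  0.005  1.004] turn -0.001 w 39.7
```

Emit:
{"name": "jog_arm", "arguments": {
  "deltas": [
    [[0,0,0.2,0],[0,0,0.5,0],[0,0,0.8,0],[0,0,0.95,0],[0,0,1.0,0],[0,0,1.0,0],[0,0,1.0,0]]
  ]
}}

```text
t: 16.73
eef_pos: [0.6511, 0.0804, 0.0331]
ee_rot: [3.142, 0.001, -2.888]
force: [0.2, 0.3, 0.7]
width: 0.0399
gripper_force: 0.0
```

Emit:
{"name": "jog_arm", "arguments": {
  "deltas": [
    [[0,0,0,0],[0,0,0,0],[0,0,0,0],[0,0,0,0]]
  ],
  "grip": 5,
  "squeeze": 6
}}

```text
t: 17.23
eef_pos: [0.651, 0.0806, 0.0327]
ee_rot: [3.141, 0.001, -2.888]
force: [0.6, 1.5, 0.4]
width: 0.0117
gripper_force: 6.0
```

```bash
python3 - <<'E'
from h import *
delta(76,71.5,32)
s=arm.get_state();p=W2J(s["eef_pos"])
for th in np.linspace(-.21,1.57,13):
    k=np.array([39+38*np.cos(th),63-38*np.sin(th)]); print(round(th,2),k.round(1),'units',(-(k-np.array([76.2,71])) [0]/60).round(3),((k-np.array([76.2,71]))[1]/60).round(3))
E
```

```text
t 17.23 jig [77.2 71.8] z 32.71 F [0.6 1.5 0.4] units [ 0.02  -0.005  0.012] turn 0.006 w 11.7
-0.21 [76.2 70.9] units 0.001 -0.001
-0.06 [76.9 65.3] units -0.012 -0.094
0.09 [76.9 59.7] units -0.011 -0.188
0.24 [76.  54.2] units 0.004 -0.281
0.38 [74.2 48.8] units 0.033 -0.37
0.53 [71.8 43.7] units 0.074 -0.454
0.68 [68.5 39.1] units 0.128 -0.532
0.83 [64.7 35. ] units 0.192 -0.6
0.98 [60.3 31.5] units 0.265 -0.658
1.13 [55.4 28.7] units 0.347 -0.705
1.27 [50.1 26.7] units 0.434 -0.739
1.42 [44.6 25.4] units 0.526 -0.76
1.57 [39. 25.] units 0.619 -0.767
```

Emit:
{"name": "jog_arm", "arguments": {
  "deltas": [
    [[-0.01,-0.06,0,0],[-0.01,-0.16,0,0],[0,-0.26,0,0],[0.02,-0.35,0,0],[0.05,-0.42,0,0],[0.09,-0.49,0,0],[0.12,-0.53,0,0],[0.13,-0.54,0,0]]
  ]
}}

```text
t: 18.23
eef_pos: [0.6511, 0.0467, 0.0325]
ee_rot: [-3.141, -0.0, -2.888]
force: [1.3, 2.1, -0.2]
width: 0.0115
gripper_force: 6.0
```

```bash
python3 -c "
from h import *
delta(39,25,32)"
```

```text
t 18.23 jig [68.6 39. ] z 32.54 F [ 1.3  2.1 -0.2] units [ 0.493 -0.235  0.009] turn 0.003 w 11.5
```

Following the arc as modelled, so I'll do the rest.

Emit:
{"name": "jog_arm", "arguments": {
  "deltas": [
    [[0.04,-0.05,0,0],[0.1,-0.1,0,0],[0.17,-0.145,0,0],[0.25,-0.185,0,0],[0.33,-0.21,0,0],[0.41,-0.228,0,0],[0.47,-0.235,0,0],[0.49,-0.235,0,0]]
  ]
}}

```text
t: 19.23
eef_pos: [0.6282, 0.0274, 0.0329]
ee_rot: [3.141, 0.005, -2.888]
force: [6.3, 8.8, -3.6]
width: 0.0112
gripper_force: 6.0
```

Emit:
{"name": "jog_arm", "arguments": {
  "deltas": [
    [[0.02,0,0,0],[0.04,0,0,0],[0.05,0,0,0],[0.05,0,0,0]]
  ]
}}

```text
t: 19.73
eef_pos: [0.6258, 0.0268, 0.0333]
ee_rot: [3.141, 0.005, -2.887]
force: [7.5, 8.6, -2.4]
width: 0.0116
gripper_force: 6.0
```

```bash
python3 -c "
from h import *
delta(39,25,32)"
```

```text
t 19.73 jig [39.2 26.1] z 33.26 F [ 7.5  8.6 -2.4] units [ 0.003 -0.019  0.021] turn 0.015 w 11.6
```

Emit:
{"name": "jog_arm", "arguments": {
  "deltas": [
    [[-0.03,0.02,0,0],[-0.03,0.02,0,0],[-0.03,0.02,0,0],[-0.03,0.02,0,0]]
  ],
  "grip": 30
}}

```text
t: 20.23
eef_pos: [0.6245, 0.0264, 0.0324]
ee_rot: [-3.141, -0.001, -2.888]
force: [-0.8, -0.2, -0.3]
width: 0.0295
gripper_force: 0.0
```

Emit:
{"name": "jog_arm", "arguments": {
  "deltas": [
    [[0,0,-0.2,0],[0,0,-0.6,0],[0,0,-1.0,0],[0,0,-1.2,0],[-1,0,-1.3,0],[-2,0,-1.5,0],[-2,0,-1.5,0],[-2,0,-1.5,0]]
  ]
}}

```text
t: 21.22
eef_pos: [0.7403, 0.0567, 0.1215]
ee_rot: [3.141, -0.002, -2.888]
force: [0.1, -0.1, -0.0]
width: 0.0302
gripper_force: 0.0
```

```bash
python3 -c "
from h import *
delta(39,25,32)
f=grab_frame('wrist');s=grab_frame('scene');pickle.dump((f,s),open('f3.pkl','wb'))
o=np.zeros((420,800,3),np.uint8)
o[:,:400]=f['img'][:,80:480,::-1];g=cv2.resize(s['img'][155:305,205:345,::-1],None,fx=2.8,fy=2.8,interpolation=cv2.INTER_CUBIC);o[:,400:400+g.shape[1]]=g
cv2.imwrite('pics/w3.png',o)"
```

```text
t 21.23 jig [157.4  26. ] z 121.45 F [ 0.1 -0.1 -0. ] units [ 1.971 -0.025  1.495] turn 0.001 w 30.2
```

View pics/w3.png

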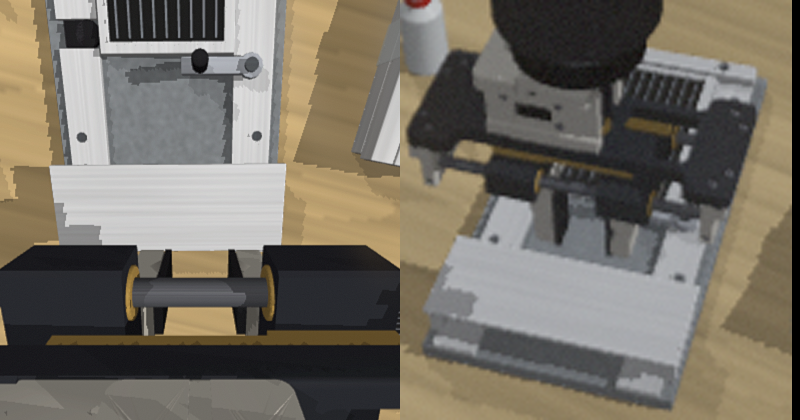

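The keeper lies across the channel, with its pivot at (250,65) and the knob at (200,60), just behind the plate's back edge at row 54. I'll measure its angle and the plate.

```bash
python3 - <<'E'
from h import *
w=pickle.load(open('f3.pkl','rb'))[0]
g=cv2.cvtColor(w['img'],cv2.COLOR_RGB2GRAY)
print('pivot',W2J(onz(w,330,65,.026)).round(1))
for c in (266,270,296,300,304,308,312): 
    col=g[40:90,c]; print(c,col.tolist())
m=(w['img'].max(2)<50).astype(np.uint8)[44:80,262:300]
k,l,st,ce=cv2.connectedComponentsWithStats(m);i=1+st[1:,4].argmax();u=ce[i]+[262,44];print(u,st[i],W2J(onz(w,*u,.039)).round(1))
for r in (40,52,54,56,58): print(r,W2J(onz(w,250,r,.0235 if r==40 else .022)).round(1), W2J(onz(w,300,r,.026)).round(1))
E
```

```text
pivot [37.9 62.1]
266 [47, 134, 213, 202, 211, 212, 212, 211, 211, 211, 214, 211, 183, 113, 72, 71, 107, 153, 129, 123, 125, 126, 128, 129, 128, 125, 124, 124, 126, 125, 124, 124, 120, 98, 66, 67, 83, 89, 102, 131, 129, 129, 126, 126, 125, 128, 128, 129, 132, 132]
270 [42, 120, 202, 212, 210, 208, 208, 209, 209, 210, 212, 209, 178, 111, 75, 74, 110, 153, 118, 128, 130, 130, 133, 132, 132, 129, 128, 128, 127, 126, 123, 123, 119, 97, 66, 63, 75, 73, 86, 115, 115, 114, 114, 113, 114, 113, 117, 125, 124, 126]
296 [66, 149, 212, 209, 207, 207, 207, 206, 207, 208, 209, 202, 157, 88, 71, 73, 121, 188, 180, 175, 175, 177, 179, 179, 179, 179, 176, 175, 174, 174, 174, 175, 170, 125, 64, 63, 73, 74, 73, 88, 115, 112, 113, 114, 115, 116, 115, 116, 116, 115]
300 [66, 152, 216, 212, 210, 210, 208, 210, 210, 210, 214, 209, 159, 86, 71, 69, 108, 174, 179, 176, 174, 178, 179, 179, 178, 177, 176, 174, 174, 174, 173, 174, 168, 124, 63, 63, 75, 77, 76, 75, 76, 75, 90, 121, 123, 120, 119, 117, 113, 115]
304 [172, 206, 211, 210, 208, 208, 208, 208, 207, 208, 212, 208, 156, 84, 70, 71, 108, 175, 179, 177, 174, 178, 180, 178, 177, 176, 176, 175, 174, 173, 172, 175, 169, 123, 64, 64, 74, 73, 72, 72, 72, 74, 90, 119, 120, 113, 87, 85, 86, 82]
308 [212, 212, 212, 212, 212, 212, 213, 213, 213, 213, 217, 211, 154, 82, 72, 72, 108, 175, 179, 176, 175, 176, 179, 179, 178, 176, 176, 175, 174, 172, 171, 174, 168, 123, 62, 65, 71, 74, 74, 75, 76, 76, 76, 77, 77, 76, 77, 74, 73, 73]
312 [216, 217, 218, 216, 216, 217, 216, 218, 217, 218, 221, 214, 153, 79, 72, 72, 109, 174, 179, 176, 174, 176, 177, 179, 177, 176, 174, 174, 173, 172, 171, 174, 167, 120, 61, 64, 76, 74, 73, 71, 70, 75, 74, 75, 76, 75, 75, 78, 84, 84]
[279.41065831  60.47335423] [  9   5  17  25 319] [37.3 24.6]
40 [20.4  3.1] [21.1 39.6]
52 [28.1  2.7] [29.1 39.8]
54 [29.4  2.7] [30.4 39.8]
56 [30.8  2.6] [31.7 39.8]
58 [32.1  2.6] [33.1 39.8]
```

```bash
python3 -c "
from station import arm
print(arm.job_done())"
```

```text
the job is handed in; nothing more can be done
None
```

The plate is home against the front stop (drawn at roughly 7–14 N), the keeper is swung fully across behind it and released, nothing else was touched, and the job is handed in at about 21 s; no verdict was returned.

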